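# Lock the filter hatch of the air supply unit

### The arm

A 6-joint arm with a two-finger parallel gripper is mounted at the origin on the work surface. World frame = base frame: x ahead of the robot, y to its left, z up, the work surface at z = 0. Lengths are in m, angles in rad, forces in N, time in s.
With the tool pointing down it reaches from about 0.3 to 0.875 m from the base axis. Payload 6.4 kg.
Tool frame: the origin (TCP) lies midway between the tips of the shut fingers; the grasp point (between the pads) lies 19 mm behind it; z points along the fingers, y is the line along which they close (so a half turn about z gives the same grasp; the last joint's range is limited). The gripper opens to 85 mm and grips with 20 to 120 N. Pads are 22 mm wide; open, the fingers measure 114 mm over their backs; the gripper's body (76 mm by 85 mm) begins 54 mm behind the grasp point. The pads swing forward as they close: fully open they stand 13 mm farther back than shut.
Start: joints at [-1.54, 0.181, 1.607, -0, 1.354, -0.206], TCP at [0.135, -0.559, 0.231] pointing down, gripper open.
Joint ranges: [-2.99, 2.99], [-0.89, 2.07], [0.3, 2.58], [-1.14, 4.28], [0, 2.63], [-3.12, 3.12]. Speed limits (rad/s): [2.57, 2.57, 3.01, 3.14, 3.14, 3.14].

### API

Orientations are given as a unit quaternion [w, x, y, z].
In Python, from bench import status, camera, ctrl gives the robot as it stands. The module is installed in compiled form; this text tells all that it offers.
- The arm moves only by the shell command python3 -m handwheel 'ROWS'. ROWS is JSON, a list that holds one entry, the list of rows, each a list of 7 numbers: the opening, from -1 (shut) to 1 (fully open), then the shift along the tool's x, y, z in cm, then the turn, a rotation vector about the tool's x, y, z in degrees. A call has 1 to 10 rows; each row is the pose to reach, as a shift and turn from the pose commanded when the call began, along the tool's axes at that moment; what a row does not reach only later rows make up. A row lasts 1/8 s, in which the tool goes at most 62.5 mm and 10.7 degrees, less where a joint would pass 70% of its speed; a pose out of reach is approached as far as the arm can. A call with a gripper value outside its range is refused whole. The fingers move at their own pace and stop on an object; the grip force is fixed at half the most. Time passes only in rows, so rows that repeat a pose let the fingers close. It gives the time, the measured TCP pose, the force, the opening and the grip force at its end, in the units of the state.
- status.get_obs(): the state, without advancing time (a new reading comes with each control period).
- camera(name): name is "side" or "top"; returns a dict with "frame" (420x560x3 uint8, blue, green, red), "depth" (420x560 float32, m along the optical axis (not along the pixel's ray), 0 where there is no reading), "fx", "fy", "cx", "cy" (pixels), "extrinsics" (4x4, takes a point from camera to world coordinates). Camera axes: x right, y down, z forward; pixel columns grow to the right and rows downward; lengths in m; the calibration is good to about 2 mm. A picture is of the moment at which its call begins.
- ctrl.hand_in(): hands the job in; it is judged then, once.
The state is a dict: "time_s": time; "q": joint angles; "dq": joint speeds; "joint_efforts": joint torques, N m; "eef_pos": TCP position; "eef_rot": TCP orientation; "wrist_force": force on the tool from outside, world axes, zero at the start; "torque": the same for the moment, N m; "opening": opening from 0.0 (shut) to 1.0 (fully open); "grasp_force": force on a finger pad.
Only numpy, scipy, OpenCV 4.12 (cv2) and the standard library are available. Lean on these libraries where they do the work, as an engineer would, in place of code of your own. Each camera call takes 0.05 s, during which the arm holds its last target. There are 200 camera calls.

### The job

The filter in the low white air supply unit has been changed, but the grey hatch on its top still stands ajar. Set a fingertip in the slot of the hatch's round black quarter-turn fastener, press the hatch down flush and, keeping it down, turn the fastener clockwise (seen from above) to its stop, so that the hatch stays locked flush when you let go. Only touch, press and turn: do not pull the hatch up, and do not move or pick up anything standing around.

Things in the scene. Friction and masses are not known exactly. Their poses are not given: they have to be found in the camera images.
- unit: Air supply unit: white case fixed to the bench, 280 (its x) x 320 (its y) x 140 mm high. Origin at the centre of its underside; x points from its back (nearer the robot) to its front panel, z up. The hatch lies on its top, hinged along its back edge at unit x = -100 mm, z = 140 mm; free edge at unit x = +120 mm, sides at unit y = -40 and +140 mm.
- hatch (a joint): Grey hatch, 220 x 180 x 8 mm, in rad: 0 = flush, larger = more open. A lift spring holds it ajar near 0.1 rad (the fastener then stands about 17 mm higher than when flush). Pressing it flush at the fastener takes 5 to 7 N; there it meets a firm stop. Let go unlocked, it springs up again. The fastener's axis is 168 mm from the hinge, on the hatch's middle line.
- latch (a joint): Quarter-turn cam fastener, in rad: 0 = open, grows clockwise seen from above, 1.571 = locked, at a firm stop; starts at 0 to 0.3. Stiff (0.06 to 0.2 N m), stays where it is left. From 0.65 rad the cam tongue passes under the case's edge if the hatch is within about 4 mm of flush, draws it down and holds it; turned with the hatch up, the tongue goes above the edge and blocks it.
- slot (a point): Middle of the slot's floor, on the fastener's axis, turning with it. x runs along the slot, the way the white stripe on its floor points; z points up out of the slot. The slot runs right across the round black head (72 mm across): 28 mm wide, 72 mm long, 14 mm deep, mouth 2 mm wider each side. With the hatch flush its floor is 153 mm above the bench.
- collar (a point): Centre of the dark grey collar around the fastener's head, level with its rim, fixed to the hatch: 76 mm inside, 94 mm outside diameter, level with the top of the head, which so cannot be gripped from outside; 167 mm above the bench when flush. Red dot on it: where the stripe points at latch 0 (unit +y); green dot: where it points when locked (unit +x).
- spare_filter: Bystander, to be left alone: spare white disc filter, 60 mm across, 30 mm high with its nipple, standing on the unit's top; origin at the centre of its underside.
- fuse_box: Bystander, to be left alone: small clear box with an orange lid, 45 x 32 x 22 mm, on the unit's top; origin at the centre of its underside.
- old_filter: Bystander, to be left alone: used filter cartridge, brown with blue ends, 74 mm across, 120 mm high, standing on the bench; origin at the centre of its underside.
- media_bottle: Bystander, to be left alone: amber bottle, 72 mm across, 160 mm high, on the bench; origin at the centre of its underside.
- beaker: Bystander, to be left alone: glass beaker, 72 mm across, 90 mm high, on the bench; origin at the centre of its underside.
- screwdriver: Bystander, to be left alone: screwdriver, 180 mm long, lying on the bench; origin at the middle of its length, at its underside.
- marker: Bystander, to be left alone: marker pen, 130 mm long, lying on the bench; origin at the middle of its length, at its underside.

How it is judged:
On the way, in this order (a step that is already met when the one before it is completed fails the run):
1. the hatch is pressed down almost flush with the fastener still open (value of joint hatch below 0.03 rad and value of joint latch below 1.2 rad), for 0.05 s.
2. the fastener is turned to its locked stop with the hatch down (value of joint latch above 1.43 rad and value of joint hatch below 0.018 rad), for 0.1 s.
At the end, for the whole second after the job is handed in: With nothing touching it, the fastener is within 8 degrees (0.14 rad) of its locked stop and the hatch is held within 1 degree (0.018 rad, 4 mm at its free edge) of flush, at rest (all of step 2 and velocity of joint hatch below 0.05 rad/s and velocity of joint latch below 0.1 rad/s).
It fails at once if the hatch is pulled up (more than 0.35 rad open) (value of joint hatch above 0.35 rad).
It fails at once if something standing around is moved or picked up (more than 15 mm from its place) (distance of any of spare_filter, fuse_box, old_filter, media_bottle, beaker, screwdriver, marker from where it was at the start of the episode above 0.015 m).
It also fails if it takes over 45 s, if anything falls off the work surface, if the arm or the gripper's body presses on something with over 40 N, if the wrist force passes 120 N, or if a joint passes its speed limit or range.

## Working session

There is one attempt and no reset: what is moved stays moved. The work goes in short steps, Python scripts to look and compute and a shell command to move; the robot and the scene stay as the last step left them, time stands still between calls to the robot, and variables do not carry over. Pictures are saved under pics/ and viewed, at most 10 in all, crops included, and the job is handed in when it is done.

```bash
mkdir -p pics
python3 - <<'E'
from bench import status,camera
import cv2
for n in("top","side"):
    c=camera(n);cv2.imwrite(f"pics/{n}0.png",c["frame"])
    print(n,c["fx"],c["cx"],c["cy"],c["extrinsics"].round(3).tolist())
o=status.get_obs();print(o)
E
```

```text
top 537.6789660167876 282.76275012244554 202.00388747178692 [[0.008, -0.998, 0.062, 0.472], [-1.0, -0.008, 0.002, 0.052], [-0.001, -0.062, -0.998, 1.391], [0.0, 0.0, 0.0, 1.0]]
side 504.3255104004197 281.7554960947907 202.99014320558712 [[-1.0, 0.009, -0.001, 0.533], [0.007, 0.749, -0.662, 0.861], [-0.006, -0.662, -0.749, 1.029], [0.0, 0.0, 0.0, 1.0]]
{'time_s': 0.1, 'q': array([-1.54030492e+00,  1.81475918e-01,  1.60793192e+00, -9.48546046e-06,
        1.35379582e+00, -2.06295649e-01]), 'dq': array([ 0.0002613 , -0.002386  , -0.00195451, -0.00046027, -0.00054952,
       -0.00050546]), 'joint_efforts': array([ 3.85986696e-04, -4.45875299e+01, -3.52238238e+01, -1.96797523e-04,
        4.12941357e-03,  4.11471657e-07]), 'eef_pos': array([ 0.1348845 , -0.55843251,  0.23045753]), 'eef_rot': array([-8.02798692e-04,  9.92999226e-01,  1.18118114e-01,  6.61013988e-05]), 'wrist_force': array([-0.83248678,  0.52655206, -0.59139943]), 'torque': array([0.00934684, 0.04145069, 0.03124011]), 'grasp_force': 0.0, 'opening': 0.998218688452533}
```

View pics/top0.png

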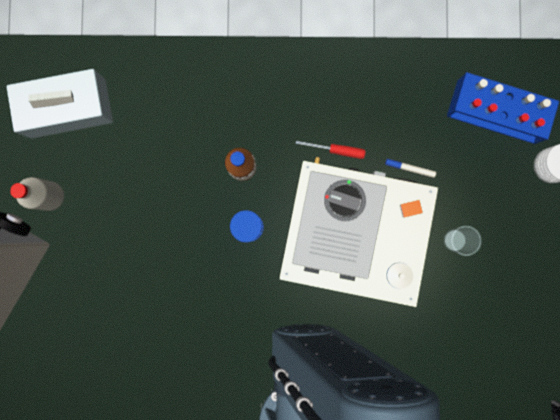

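View pics/side0.png

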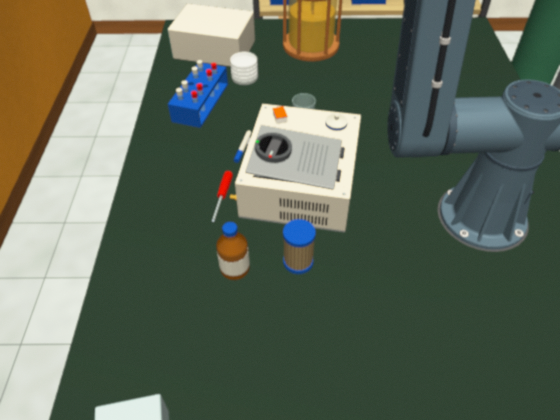

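The top view shows the fastener at about (346,200), with the red dot near (327,196), the green dot near (348,183) and the stripe near (335,198). In the side view the fastener is at about (273,147). Next I'll measure it.

```bash
cat > h.py <<'E'
import numpy as np, cv2
def ray(c,u,v,z):
    T=c["extrinsics"];d=T[:3,:3]@np.array([(u-c["cx"])/c["fx"],(v-c["cy"])/c["fy"],1]);p=T[:3,3]
    return p+d*(z-p[2])/d[2]
def cen(m):
    n,l,s,ce=cv2.connectedComponentsWithStats(m.astype(np.uint8));i=1+np.argmax(s[1:,4]);return ce[i],s[i,4]
E
python3 - <<'E'
from bench import camera
from h import *
c=camera("top");f=c["frame"].astype(int)
x0,y0,x1,y1=318,172,374,228
w=np.zeros(f.shape[:2],bool);w[y0:y1,x0:x1]=1
B,G,R=f[...,0],f[...,1],f[...,2]
P={}
for n,m in dict(red=(R>G+50),green=(G>R+40)).items():
    k,a=cen(m&w);P[n]=ray(c,*k,.184);print(n,k.round(1),a,P[n].round(4))
# collar outline: dark against hatch
k,a=cen((f.max(2)<115)&w)
m=((f.max(2)<115)&w).astype(np.uint8)
cs=max(cv2.findContours(m,0,1)[0],key=cv2.contourArea);h=cv2.convexHull(cs);e=cv2.fitEllipse(h);print("ell",e)
C=ray(c,*e[0],.184);print("collar",C.round(4))
for n in P:d=P[n]-C;print(n,np.hypot(*d[:2]).round(4),np.degrees(np.arctan2(d[1],d[0])).round(1))
for(u,v)in[(int(e[0][0]),int(e[0][1])),(320,225)]:
    z=c["depth"][v,u];T=c["extrinsics"];print("depthpt",(T[:3,:3]@np.array([(u-c["cx"])/c["fx"]*z,(v-c["cy"])/c["fy"]*z,z])+T[:3,3]).round(4))
m=((f.min(2)>150)&w).astype(np.uint8);m[np.hypot(*(np.indices(m.shape)[::-1]-np.array(e[0])[:,None,None]))>19]=0
k,a=cen(m);S=ray(c,*k,.170);C2=ray(c,*e[0],.184);d=S-C2;print("stripe",k,a,np.degrees(np.arctan2(d[1],d[0])))
# case outline yaw
m=((f.min(2)>170)).astype(np.uint8);m[:150]=0;m[320:]=0;m[:,:265]=0;m[:,450:]=0
m=cv2.morphologyEx(m,cv2.MORPH_CLOSE,np.ones((3,3)))
cs=max(cv2.findContours(m,0,1)[0],key=cv2.contourArea);r=cv2.minAreaRect(cs);b=np.array([ray(c,*q,.14) for q in cv2.boxPoints(r)]);print(b.round(4).tolist(),r)
cv2.imwrite("pics/c1.png",cv2.resize(c["frame"][150:250,290:400],None,fx=5,fy=5,interpolation=2))
E
```

```text
red [326.5 196.3] 14 [ 0.5604 -0.0443  0.184 ]
green [348.5 181.5] 16 [ 0.5943 -0.0938  0.184 ]
ell ((347.1565246582031, 195.489013671875), (26.616788864135742, 30.396820068359375), 103.21550750732422)
collar [ 0.5626 -0.0908  0.184 ]
red 0.0465 92.7
green 0.0318 -5.4
depthpt [ 0.5645 -0.0917  0.173 ]
depthpt [ 0.4963 -0.0319  0.1556]
stripe [353.89285714 182.54464286] 112 -28.905738313723948
[[0.3711, 0.0614, 0.14], [0.6549, 0.0067, 0.14], [0.5932, -0.3125, 0.14], [0.3112, -0.2536, 0.14]] ((359.44232177734375, 231.78842163085938), (139.24244689941406, 124.14149475097656), 11.309932708740234)
```

View pics/c1.png

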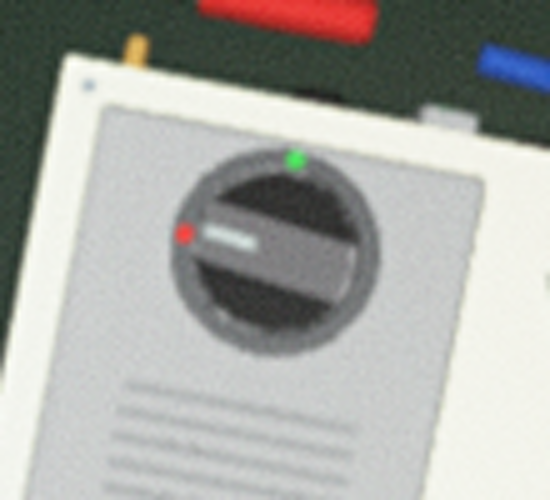

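The crop puts the collar centre at pixel (345.0,200.3). The red dot is at (326.8,196.8), the green dot at (349,182), and the slot lies about 5° past red. I'll check this by triangulating both dots, then start the transfer.

```bash
python3 - <<'E'
from bench import camera
from h import *
W=dict(top=(318,172,374,228),side=(248,128,300,166));r={}
for n in W:
    c=camera(n);f=c["frame"].astype(int);x0,y0,x1,y1=W[n];w=np.zeros(f.shape[:2],bool);w[y0:y1,x0:x1]=1
    for q,m in dict(red=f[...,2]>f[...,1]+40,green=f[...,1]>f[...,2]+40).items():
        if (m&w).any():
            k,a=cen(m&w);p=c["extrinsics"][:3,3];d=ray(c,*k,.184)-p;r[n,q]=(p,d/np.linalg.norm(d));print(n,q,k.round(1),a)
    if n=="top":print("C",ray(c,345,200.3,.184).round(4),"slotend",ray(c,322.7,0,.17)[:1])
P={}
for q in("red","green"):
    if ("side",q) in r:
        A=sum(np.eye(3)-np.outer(d,d) for p,d in(r["top",q],r["side",q]));b=sum((np.eye(3)-np.outer(d,d))@p for p,d in(r["top",q],r["side",q]))
        P[q]=np.linalg.solve(A,b);print(q,P[q].round(4))
if len(P)==2:
    g,e=P["green"],P["red"];v=e-g;mid=(g+e)/2;print("dist",np.linalg.norm(v),"C",mid[:2]-np.array([-v[1],v[0]])/2*-1,mid[:2]-np.array([-v[1],v[0]])/2,"yaw+135",np.degrees(np.arctan2(v[1],v[0])))
E
python3 -m handwheel '[[[-0.4,26,-18,-3,0,0,-75],[-0.4,26,-18,-3,0,0,-75],[-0.4,26,-18,-3,0,0,-75],[-0.4,26,-18,-3,0,0,-75],[-0.4,26,-18,-3,0,0,-75],[-0.4,26,-18,-3,0,0,-75],[-0.4,26,-18,-3,0,0,-75],[-0.4,26,-18,-3,0,0,-75],[-0.4,26,-18,-3,0,0,-75],[-0.4,26,-18,-3,0,0,-75]]]'
python3 -c "
from bench import status;print(status.get_obs()['q'])"
```

```text
top red [326.4 196.2] 16
top green [348.5 181.5] 16
C [ 0.5517 -0.086   0.184 ] slotend [1.01989967]
side red [269.6 155.8] 12
side green [257.2 141. ] 10
red [ 0.5607 -0.0445  0.1803]
green [ 0.5931 -0.0936  0.1852]
dist 0.05904496236680745 C [ 0.55230522 -0.08521604] [ 0.60145914 -0.05287095] yaw+135 123.34638984670819
time_s: 1.5
eef_pos: [0.3452, -0.3232, 0.2612]
eef_rot: [-0.0, 0.717, 0.697, 0.0]
wrist_force: [-0.5, -0.2, -0.4]
opening: 0.304
grasp_force: 0.0
[-1.00427916e+00 -7.99612343e-02  1.81824057e+00  2.82709773e-05
  1.40344815e+00 -9.76612059e-01]
```

```bash
python3 -m handwheel '[[[-0.4,24.3,20.2,2,0,0,-75],[-0.4,24.3,20.2,2,0,0,-75],[-0.4,24.3,20.2,2,0,0,-75],[-0.4,24.3,20.2,2,0,0,-75],[-0.4,24.3,20.2,2,0,0,-75],[-0.4,24.3,20.2,2,0,0,-75],[-0.4,24.3,20.2,2,0,0,-75],[-0.4,24.3,20.2,2,0,0,-75],[-0.4,24.3,20.2,2,0,0,-75],[-0.4,24.3,20.2,2,0,0,-75]]]'
python3 - <<'E'
from bench import status,camera
import cv2
print(status.get_obs()['q'])
f=camera("side")["frame"];cv2.imwrite("pics/s2.png",cv2.resize(f[60:220,200:380],None,fx=3.5,fy=3.5,interpolation=2))
E
```

```text
time_s: 2.75
eef_pos: [0.5534, -0.0855, 0.2414]
eef_rot: [0.0, 0.144, 0.99, -0.0]
wrist_force: [0.1, -0.1, 0.6]
opening: 0.3
grasp_force: 0.0
[-3.65276950e-01  1.38522516e-01  1.63454718e+00  1.50146311e-05
  1.36834031e+00 -1.64625076e+00]
```

View pics/s2.png

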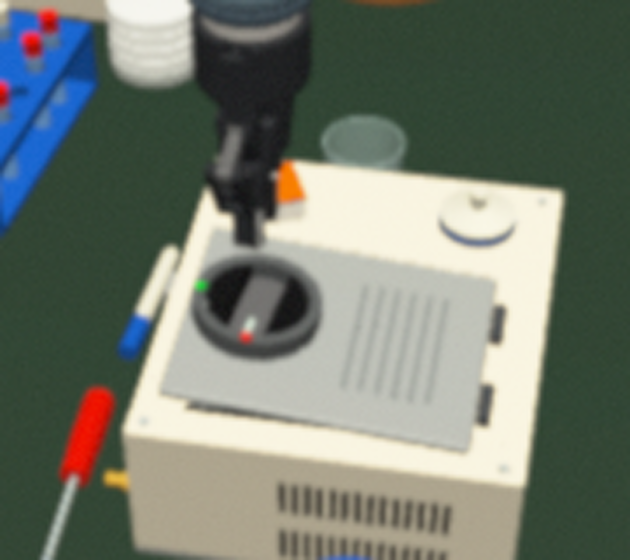

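The side view shows the shut-ish fingers over the head, in line with the slot, and the hatch ajar with its stripe near the red dot. Descending into the slot.

```bash
python3 -m handwheel '[[[-0.4,-0.1,0,3,0,0,0],[-0.4,-0.1,0,5,0,0,0],[-0.4,-0.1,0,5.5,0,0,0],[-0.4,-0.1,0,6,0,0,0],[-0.4,-0.1,0,6.3,0,0,0],[-0.4,-0.1,0,6.6,0,0,0],[-0.4,-0.1,0,6.9,0,0,0],[-0.4,-0.1,0,7.2,0,0,0],[-0.4,-0.1,0,7.2,0,0,0]]]'
python3 - <<'E'
from bench import status,camera
import cv2
print(status.get_obs()['torque'])
a=camera("side")["frame"][90:190,210:330];b=camera("top")["frame"][150:250,285:405]
cv2.imwrite("pics/s3.png",cv2.resize(cv2.hconcat([a,b]),None,fx=3.3,fy=3.3,interpolation=2))
E
```

```text
time_s: 3.92
eef_pos: [0.5542, -0.0853, 0.169]
eef_rot: [-0.0, 0.143, 0.99, 0.0]
wrist_force: [-0.6, 0.9, -0.2]
opening: 0.298
grasp_force: 0.0
[ 0.04241683 -0.03532431  0.03548557]
```

View pics/s3.png

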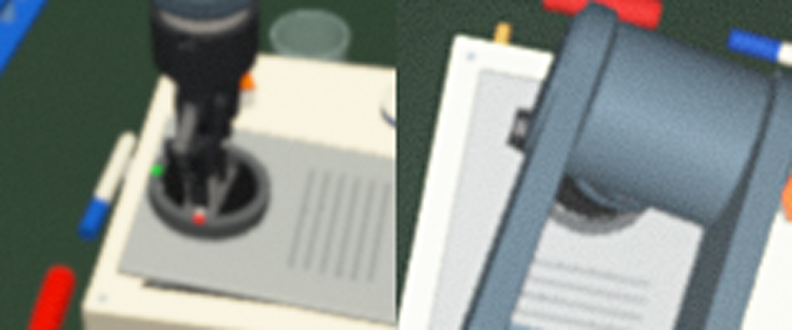

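The fingers sit in the slot with no contact force. Pressing down stepwise.

```bash
python3 -m handwheel '[[[-0.4,0,0,0.4,0,0,0],[-0.4,0,0,0.8,0,0,0],[-0.4,0,0,1.2,0,0,0],[-0.4,0,0,1.4,0,0,0],[-0.4,0,0,1.6,0,0,0],[-0.4,0,0,1.6,0,0,0]]]'
```

```text
time_s: 4.78
eef_pos: [0.5549, -0.0856, 0.1536]
eef_rot: [0.001, 0.143, 0.99, -0.0]
wrist_force: [3.1, -0.1, 4.3]
opening: 0.298
grasp_force: 2.3
```

```bash
python3 -m handwheel '[[[-0.4,0,0,0.2,0,0,0],[-0.4,0,0,0.4,0,0,0],[-0.4,0,0,0.5,0,0,0],[-0.4,0,0,0.5,0,0,0]]]'
```

```text
time_s: 5.28
eef_pos: [0.5551, -0.0857, 0.1525]
eef_rot: [0.001, 0.143, 0.99, -0.0]
wrist_force: [-8.2, 2.1, 30.4]
opening: 0.298
grasp_force: 14.9
```

Firm stop at tip z = 0.1525, so the hatch is flush. I'll ease the press slightly and turn clockwise.

```bash
python3 -m handwheel '[[[-0.4,0,0,-0.15,0,0,0],[-0.4,0,0,-0.15,0,0,6],[-0.4,0,0,-0.15,0,0,12],[-0.4,0,0,-0.15,0,0,18],[-0.4,0,0,-0.15,0,0,24],[-0.4,0,0,-0.15,0,0,30],[-0.4,0,0,-0.15,0,0,35],[-0.4,0,0,-0.15,0,0,40],[-0.4,0,0,-0.15,0,0,40]]]'
python3 -c "
from bench import status;o=status.get_obs();print(o['torque'],o['q'])"
```

```text
time_s: 6.4
eef_pos: [0.5554, -0.0851, 0.1526]
eef_rot: [0.001, 0.473, 0.881, 0.001]
wrist_force: [-1.1, 3.5, 19.9]
opening: 0.302
grasp_force: 9.9
[ 0.6179644   0.39137258 -0.06823514] [-3.63771427e-01  2.33217014e-01  1.71306953e+00  7.98969370e-04
  1.19285378e+00 -9.49299736e-01]
```

```bash
python3 -m handwheel '[[[-0.4,0,0,0,0,0,6],[-0.4,0,0,0,0,0,12],[-0.4,0,0,0,0,0,18],[-0.4,0,0,0,0,0,24],[-0.4,0,0,0,0,0,30],[-0.4,0,0,0,0,0,36],[-0.4,0,0,0,0,0,42],[-0.4,0,0,0,0,0,46],[-0.4,0,0,0,0,0,46]]]'
python3 - <<'E'
from bench import status,camera
import cv2
o=status.get_obs();print(o['torque'],o['q'])
a=camera("side")["frame"][90:190,210:330];b=camera("top")["frame"][150:250,285:405]
cv2.imwrite("pics/s4.png",cv2.resize(cv2.hconcat([a,b]),None,fx=3.3,fy=3.3,interpolation=2))
E
```

```text
time_s: 7.52
eef_pos: [0.556, -0.0855, 0.1527]
eef_rot: [0.002, 0.78, 0.626, 0.001]
wrist_force: [0.3, 2.3, 18.1]
opening: 0.298
grasp_force: 8.9
[ 0.36581929  0.035776   -0.07879235] [-3.63925674e-01  2.33502233e-01  1.71262775e+00  5.60647335e-04
  1.19150809e+00 -1.46663124e-01]
```

View pics/s4.png

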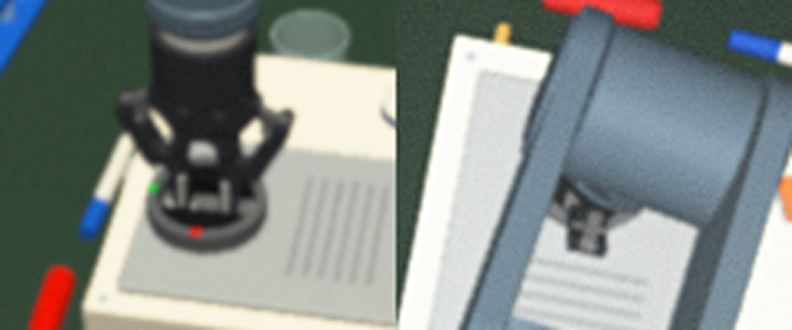

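The hatch now looks flush and the fingers point near the green dot. Torque is unchanged, so the stop isn't reached yet. Turning further to take up the slot play.

```bash
python3 -m handwheel '[[[-0.4,0,0,0,0,0,3],[-0.4,0,0,0,0,0,6],[-0.4,0,0,0,0,0,8],[-0.4,0,0,0,0,0,8]]]'; python3 -c "
from bench import status;o=status.get_obs();print(o['torque'],o['q'][5])"
python3 -m handwheel '[[[-0.4,0,0,0,0,0,2],[-0.4,0,0,0,0,0,4],[-0.4,0,0,0,0,0,4]]]'; python3 -c "
from bench import status;o=status.get_obs();print(o['torque'],o['q'][5])"
```

```text
time_s: 8.12
eef_pos: [0.5559, -0.0861, 0.1527]
eef_rot: [0.002, 0.821, 0.57, 0.001]
wrist_force: [0.9, -0.9, 18.1]
opening: 0.298
grasp_force: 9.9
[-0.01894055  0.15510645  0.07810912] -0.007631500159916578
time_s: 8.5
eef_pos: [0.5562, -0.086, 0.1527]
eef_rot: [0.002, 0.84, 0.542, 0.001]
wrist_force: [0.6, -0.2, 16.2]
opening: 0.302
grasp_force: 27.9
[ 0.09520949 -0.09371247  0.92490385] 0.06072774533183007
```

Torque has jumped to 0.92 N m, which is the stop. I'll back off inside the play and lift out.

```bash
python3 -m handwheel '[[[-0.4,0,0,0,0,0,-4],[-0.4,0,0,-0.3,0,0,-8],[-0.4,0,0,-1,0,0,-8],[-0.4,0,0,-2,0,0,-8],[-0.4,0,0,-5,0,0,-8],[-0.4,0,0,-9,0,0,-8],[-0.4,0,0,-9,0,0,-8]]]'
python3 -m handwheel '[[[-0.4,-3,-10,-4,0,0,0],[-0.4,-6,-18,-4,0,0,0],[-0.4,-8,-23,-4,0,0,0],[-0.4,-8,-23,-4,0,0,0],[-0.4,-8,-23,-4,0,0,0],[-0.4,-8,-23,-4,0,0,0]]]'
python3 - <<'E'
from bench import status,camera
import cv2
a=camera("side")["frame"][90:190,210:330];b=camera("top")["frame"][150:250,285:405]
cv2.imwrite("pics/s5.png",cv2.resize(cv2.hconcat([a,b]),None,fx=3.3,fy=3.3,interpolation=2))
E
```

```text
time_s: 9.38
eef_pos: [0.5561, -0.0861, 0.2438]
eef_rot: [0.003, 0.801, 0.598, 0.002]
wrist_force: [0.2, 0.3, 0.1]
opening: 0.301
grasp_force: 0.0
time_s: 10.12
eef_pos: [0.3113, -0.0972, 0.2797]
eef_rot: [0.0, 0.801, 0.598, 0.0]
wrist_force: [0.0, 0.0, 0.8]
opening: 0.299
grasp_force: 0.0
```

View pics/s5.png

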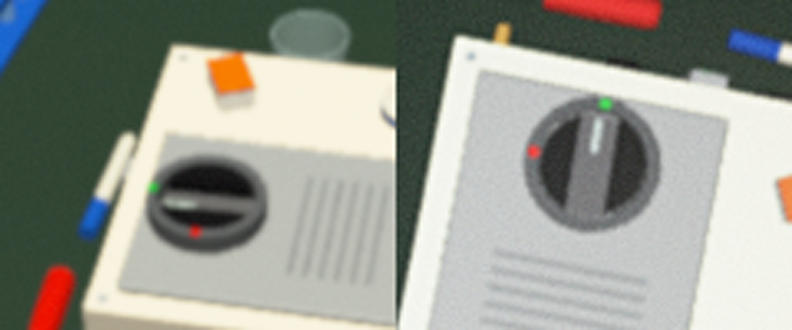

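The hatch is flush and the stripe points almost at the green dot, perhaps 4° short. I'll measure that.

Run:
```python
from bench import camera
from h import *
for _ in range(2):
    c=camera("top");f=c["frame"].astype(int);w=np.zeros(f.shape[:2],bool);w[170:222,320:374]=1
    r,_a=cen((f[...,2]>f[...,1]+40)&w);g,_a=cen((f[...,1]>f[...,2]+40)&w)
    r=ray(c,*r,.167)[:2];g=ray(c,*g,.167)[:2];v=r-g;C=(r+g)/2-np.array([v[1],-v[0]])/2
    C2=(r+g)/2+np.array([v[1],-v[0]])/2;C=min(C,C2,key=lambda p:p[0])
    ang=lambda d:np.degrees(np.arctan2(d[1],d[0]))
    print(C,np.hypot(*v),"green",ang(g-C),"red",ang(r-C))
    # stripe
    s=np.zeros_like(w);s[180:200,338:352]=1
    m=(f.min(2)>135)&s;n,l,st,ce=cv2.connectedComponentsWithStats(m.astype(np.uint8));i=1+np.argmax(st[1:,4]);p=np.argwhere(l==i)[:,::-1]
    q=np.array([ray(c,*a,.153)[:2] for a in p]);vx,vy,*_=cv2.fitLine(q.astype(np.float32),2,0,.001,.001).ravel();print("stripe",len(p),ang((abs(vx),vy*np.sign(vx))),"from C",ang(q.mean(0)-C))
    # slot floor: mid grey band inside the head, radius<33mm
    I=[(u,v2) for v2 in range(172,222) for u in range(322,372)]
    q=np.array([ray(c,*a,.155)[:2] for a in I]);k=np.array([f[b,a].max() for a,b in I]);sel=(np.hypot(*(q-C).T)<.031)&(k>75);q=q[sel]
    vx,vy,*_=cv2.fitLine(q.astype(np.float32),2,0,.001,.001).ravel();print("slot",len(q),ang((abs(vx),vy*np.sign(vx))))
```

```text
[ 0.55545058 -0.08656752] 0.05920552517615912 green -10.732180619087968 red 79.26781938091186
stripe 46 -14.036111 from C -10.491064688303755
slot 317 -9.874011
[ 0.55518317 -0.08679472] 0.05959245031919587 green -11.031897058377021 red 78.96810294162312
stripe 43 -12.85527 from C -9.569312578841789
slot 318 -9.555543
```

The slot is within about 1.5° of the green dot and the hatch is flush, so I'm handing in.

```bash
python3 -c "
from bench import ctrl;print(ctrl.hand_in())"
```

```text
the job is handed in; nothing more can be done
None
```

The hatch is pressed flush and the fastener is turned to its locked stop, measured within about 1.5° of the green dot after release; the job is handed in, but no verdict came back.

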